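Step the seasonings down by height in their rack

ROBOT

A 6-joint arm with a two-finger parallel gripper is mounted at the origin on a cart in front of the work surface, level with it; the furniture and walls round the work are solid. World frame = base frame: x ahead of the robot, y to its left, z up, the work surface at z = 0. Lengths are in m, angles in rad, forces in N, time in s.
With the tool pointing down it reaches from about 0.275 to 0.85 m from the base axis. Payload 19 kg.
Tool frame: the origin (TCP) lies at the very end of the fingers, on their centre line; the grasp point (between the pads) lies 19 mm behind it; z points along the fingers, y is the line along which they close (so a half turn about z gives the same grasp; the last joint's range is limited). The gripper opens to 85 mm and grips with 20 to 120 N. Pads are 22 mm wide; open, the fingers measure 114 mm over their backs; the gripper's body (76 mm by 85 mm) begins 54 mm behind the grasp point. The pads swing forward as they close: fully open they stand 13 mm farther back than shut.
Start: joints at [-1.307, 0.15, 1.437, -0, 1.554, -0.134], TCP at [0.223, -0.53, 0.231] pointing down, gripper open.
Joint ranges: [-2.8, 2.8], [-0.68, 2.1], [0.12, 2.68], [-1.39, 4.53], [0.16, 2.79], [-2.81, 2.81]. Speed limits (rad/s): [1.89, 1.89, 2.22, 3.01, 3.01, 3.01].

INTERFACE

Orientations are given as [roll, pitch, yaw] about the fixed x, y, z axes, in that order (R = Rz(yaw) Ry(pitch) Rx(roll)).
In Python, from bench import arm gives the robot as it stands.
- The arm moves only by the tool jog_arm, never from a script. Its argument "series" is a list of rows, each an object with "gripper": the opening, from -1 (shut) to 1 (fully open); "linear": the shift along the tool's x, y, z in units of 25 mm (1.0 is 25 mm), a list of three; "rotation": the turn, a rotation vector about the tool's x, y, z in units of 8 degrees (1.0 is 8 degrees), a list of three. A call has 1 to 5 rows; each row shifts and turns the commanded pose from where the row before left it, along the tool's axes as they then stand; what a row does not reach is not made up. A row lasts 1/8 s, in which the tool goes at most 62.5 mm and 10.7 degrees, less where a joint would pass 70% of its speed; a pose out of reach is approached as far as the arm can. A call is refused whole if a number of a shift passes 1 or a number of a turn 1, either way. A call with a gripper value outside its range is refused whole. The fingers move at their own pace and stop on an object; "squeeze" is the grip in N (left out, the last holds). Time passes only in rows, so rows that do not move let the fingers close. It gives the time, the measured TCP pose, the force, the opening and the grip force at its end, in the units of the state.
- arm.get_state(): the state, without advancing time (a new reading comes with each control period).
- arm.grab_frame(name): name is "scene" or "top" or "wrist"; returns (picture, depth): 480x640x3 uint8, red, green, blue; 480x640 float32, m along the optical axis (not along the pixel's ray), 0 where there is no reading.
- arm.camera_info(name): a dict with "mtx" (3x3 intrinsics, pixels), "extrinsics" (4x4, takes a point from world to camera coordinates); the wrist camera has in their place "hand_eye" (4x4, takes a point from camera to tool coordinates, whose origin is the TCP and whose axes are the flange's). Camera axes: x right, y up, looking along -z (the intrinsics and any distortion apply to the point x, -y, -z); pixel columns grow to the right and rows downward; lengths in m; the calibration is good to about 2 mm. A picture is of the moment at which its call begins: read the wrist's pose just before it. camera_info takes no time and is no camera call.
- arm.job_done(): hands the job in; it is judged then, once.
Trained networks look in the newest picture that a camera, given by its name, has taken for a name from the list of things; names that differ only in an ending like _2 or _b are one class to them, and where a whole thing is asked for, a point or a joint stands for the part that bears it (a point fixed in the world has none). Each returns a list of dicts, best first, with "conf" (0 to 1); they miss things now and then, are a little off and sometimes report something else, mostly with a low value. They report only what shows in the picture. A call takes as long as a camera call.
- arm.find_in(camera, name): "rect" ([centre column, centre row, width, height] as shares, 0 to 1, of the picture: columns of its width, rows of its height, round what is visible of it).
- arm.silhouettes(camera, name): "region" (480x640 bool, what is visible of it) and "rect" ([centre column, centre row, width, height] as shares, 0 to 1, of the picture: columns of its width, rows of its height, round what is visible of it).
- arm.mark_of(camera, name): "position" ([row, column] as shares, 0 to 1, of the picture: columns of its width, rows of its height: a listed point, or the origin of a listed thing).
The state is a dict: "t": time; "joint_pos": joint angles; "qd": joint speeds; "joint_torque": joint torques, N m; "tool_pos": TCP position; "ee_rot": TCP orientation; "force": force on the tool from outside, world axes, zero at the start; "wrist_torque": the same for the moment, N m; "grip_width": finger opening in m; "finger_force": force on a finger pad.
Only numpy, scipy, OpenCV 4.12 (cv2) and the standard library are available. Lean on these libraries where they do the work, as an engineer would, in place of code of your own. Each camera call takes 0.05 s, during which the arm holds its last target. There are 200 camera calls.

TASK

The pepper mill already stands at its end of the seasoning rack: leave it there and put the spice jar, the salt shaker and the honey jar into the other three wells so that the row steps down in height from the mill to the far end of the rack, lowest last. The salt shaker was put back in the wrong well, so it has to move along. Each stands upright on the bottom of its own well; keep everything upright and leave the sugar bowl, the teaspoon and the mustard tin alone.

Things in the scene. Friction and masses are not known exactly. Their poses are not given: they have to be found in the camera images.
- rack: fixed wooden rack, 82 (x) by 308 (y) mm: base board 8 mm thick, over it a bored board, upper face 30 mm up; end cheeks 33 mm high. Four round wells, 64 mm diameter, 22 mm deep, along its y axis: x = 0, y = -105, -35, +35, +105 mm; their floor is 8 mm above the worktop. Origin: centre of the underside.
- pepper_mill: tall turned dark-wood pepper mill, 168 mm high, 53 mm diameter; stands in one of the two end wells of the rack and stays there. Wall cabinets with knobs, underside 0.47 m above the worktop, begin about 80 mm behind the middle of the rack (its +x side): keep the wrist low over it. Origin: centre of the underside; z up.
- salt_shaker: clear glass salt shaker with a grey domed metal cap, 90 mm high; round, 44 mm diameter up to about 66 mm, cap 34 mm. Stands at the start in the end well of the rack that is farthest from the mill. 0.1 kg. Origin: centre of the underside; z up.
- spice_jar: slim clear spice jar with a straight red cap (green patch on its top) and a green label, 106 mm high; glass body 42 mm diameter, cap 45 mm diameter from 85 mm up. Stands on the worktop in front of the rack. 0.11 kg. Origin: centre of the underside; z up.
- honey_jar: squat wide glass jar of honey with a red lid, 75 mm high; body 54 mm diameter, lid 56 mm diameter from 64 mm up. Stands on the worktop in front of the rack. 0.23 kg. Origin: centre of the underside; z up.
- pinch_bowl: bystander: small black bowl of sugar cubes, 68 mm diameter, 31 mm high, standing behind the right end of the rack. Origin: centre of the underside.
- teaspoon: bystander: steel teaspoon 134 mm long lying flat at the right front. Origin: centre of the underside.
- mustard_tin: bystander: ribbed food tin, 58 mm diameter, 72 mm high, standing behind the left end of the rack, under the wall cabinet. Origin: centre of the underside.

How it is judged:
By the outcome, as a careful person would: the job done as asked, in the order asked, and still so for the second after the job is handed in, with the robot touching nothing.
It also fails if it takes over 88 s, if anything falls off the work surface, if the arm or the gripper's body presses on something with over 40 N, if the wrist force passes 120 N, or if a joint passes its speed limit or range.

## Working session

There is one attempt and no reset: what is moved stays moved. The work goes in short steps, Python scripts to look and compute and a tool call to move; the robot and the scene stay as the last step left them, time stands still between calls to the robot, and variables do not carry over. Pictures are saved under pics/ and viewed, at most 14 in all, crops included, and the job is handed in when it is done.

Besides the shell and the picture viewer there is one more tool, called by a JSON object that holds its "op" and its "data". jog_arm: Moves the arm, as the interface text tells. Its arguments: {"type":"object","properties":{"series":{"type":"array"},"squeeze":{"type":"number"}},"required":["series"]}

```bash
ls; mkdir -p pics
cat > h.py <<'E'
import numpy as np, cv2
from bench import arm
def shot(c,fn=None):
    p,d=arm.grab_frame(c)
    if fn: cv2.imwrite('pics/'+fn,p[:,:,::-1])
    return p,d
def world(c,u,v,d):
    "pixels+depth -> world (fixed cameras)"
    i=arm.camera_info(c);K=np.array(i['mtx']);E=np.linalg.inv(np.array(i['extrinsics']))
    u,v,d=map(np.asarray,(u,v,d))
    x=(u-K[0,2])/K[0,0]*d;y=(v-K[1,2])/K[1,1]*d
    return (np.stack([x,-y,-d,np.ones_like(d)],-1)@E.T)[...,:3]
E
python3 - <<'E'
from h import *
for c in('scene','top'):
    shot(c,c+'.png'); i=arm.camera_info(c); print(c,{k:(np.round(v,3).tolist() if k!='name' else v) for k,v in i.items()})
print(arm.get_state())
E
```

```text
pics
scene {'mtx': [[609.679, 0.0, 315.817], [0.0, 609.679, 243.524], [0.0, 0.0, 1.0]], 'extrinsics': [[-0.879, -0.477, -0.012, 0.558], [0.284, -0.543, 0.791, -0.057], [-0.383, 0.691, 0.612, -0.984], [0.0, 0.0, 0.0, 1.0]]}
top {'mtx': [[557.877, 0.0, 323.587], [0.0, 557.877, 238.933], [0.0, 0.0, 1.0]], 'extrinsics': [[0.017, -1.0, 0.003, 0.213], [0.992, 0.018, 0.121, -0.51], [-0.121, 0.001, 0.993, -0.926], [0.0, 0.0, 0.0, 1.0]]}
{'t': 0.1, 'joint_pos': array([-1.30700919e+00,  1.50917748e-01,  1.43796057e+00, -2.82952221e-06,
        1.55377886e+00, -1.33987982e-01]), 'qd': array([-1.23664050e-03, -7.83437484e-05, -1.69942152e-03, -5.68071829e-04,
       -5.35651501e-04,  1.66473027e-03]), 'joint_torque': array([ 5.85451402e-03, -7.14385557e+01, -5.71794927e+01, -1.30992735e-04,
        7.11371118e-03, -2.93109792e-05]), 'tool_pos': array([ 0.22266659, -0.52989994,  0.2307494 ]), 'ee_rot': array([-3.14053729e+00, -1.39403855e-04,  3.97775092e-01]), 'force': array([ 0.03826413, -0.45027067, -0.28566922]), 'wrist_torque': array([ 0.05934037,  0.02195538, -0.03283443]), 'finger_force': 0.0, 'grip_width': 0.08555798846910594}
```

View pics/scene.png

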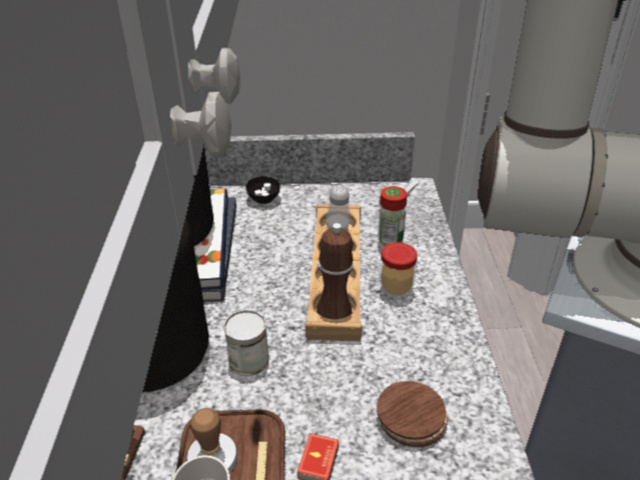

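View pics/top.png

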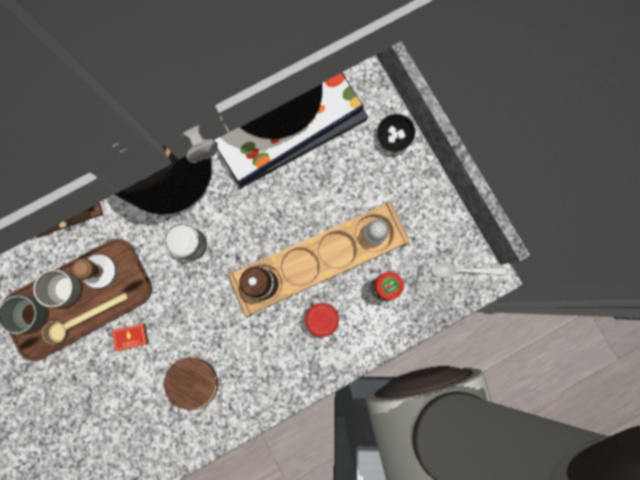

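Run:
```python
from h import *
H=dict(pepper_mill=.168+.008,salt_shaker=.098,spice_jar=.106,honey_jar=.075,rack=.03,pinch_bowl=.031,teaspoon=0.005,mustard_tin=.072)
_,d=shot('top')
for n in H:
    for m in arm.silhouettes('top',n)[:2]:
        v,u=np.nonzero(m['region']); z=d[v,u]; k=z>0
        if not k.any(): print(n,'nodepth');continue
        P=world('top',u[k],v[k],z[k]); 
        T=P[abs(P[:,2]-H[n])<.006]
        print(n,round(m['conf'],2),np.round(m['rect'],3),'zrange',np.round(np.percentile(P[:,2],[2,50,98]),3), len(T), np.round([T.min(0),T.max(0),(T.min(0)+T.max(0))/2],4).tolist() if len(T) else '')
        if n=='rack':
            r=cv2.minAreaRect((T[:,:2]*1000).astype(np.float32)); print('rackbox',r)
    for m in arm.mark_of('top',n)[:1]: print('   mark',np.round(m['position'],3),round(m['conf'],2))
```

```text
pepper_mill 0.75 [0.406 0.596 0.065 0.066] zrange [0.015 0.156 0.174] 55 [[0.4209, 0.3185, 0.1701], [0.4312, 0.33, 0.1775], [0.426, 0.3243, 0.1738]]
   mark [0.594 0.41 ] 0.79
salt_shaker 0.59 [0.59  0.485 0.044 0.058] zrange [0.037 0.091 0.1  ] 234 [[0.5024, 0.1216, 0.092], [0.5303, 0.1491, 0.1006], [0.5163, 0.1354, 0.0963]]
   mark [0.49  0.584] 0.82
spice_jar 0.68 [0.604 0.598 0.05  0.067] zrange [0.034 0.106 0.11 ] 599 [[0.404, 0.0963, 0.1002], [0.4462, 0.1386, 0.1114], [0.4251, 0.1175, 0.1058]]
   mark [0.599 0.596] 0.74
honey_jar 0.69 [0.504 0.663 0.054 0.066] zrange [0.072 0.075 0.079] 888 [[0.3434, 0.196, 0.0696], [0.3963, 0.2479, 0.0808], [0.3698, 0.222, 0.0752]]
honey_jar 0.28 [0.604 0.593 0.052 0.072] zrange [0.031 0.106 0.11 ] 14 [[0.4074, 0.1289, 0.0692], [0.4333, 0.1388, 0.0793], [0.4204, 0.1339, 0.0743]]
   mark [0.663 0.507] 0.71
rack 0.62 [0.496 0.537 0.28  0.235] zrange [0.005 0.028 0.034] 3451 [[0.3759, 0.077, 0.0242], [0.5733, 0.3831, 0.036], [0.4746, 0.2301, 0.0301]]
rackbox ((473.73382568359375, 229.5595703125), (79.28710174560547, 308.0831298828125), 25.2897510
[... 269 characters left out ...]
k [0.538 0.497] 0.69
pinch_bowl 0.92 [0.62  0.275 0.058 0.085] zrange [0.001 0.016 0.032] 230 [[0.664, 0.0642, 0.0251], [0.7321, 0.1311, 0.0345], [0.6981, 0.0977, 0.0298]]
   mark [0.288 0.618] 0.94
teaspoon 0.88 [0.732 0.56  0.118 0.027] zrange [0.    0.006 0.015] 426 [[0.4488, -0.0982, -0.0007], [0.472, 0.0316, 0.011], [0.4604, -0.0333, 0.0052]]
teaspoon 0.65 [0.587 0.487 0.043 0.047] zrange [0.009 0.091 0.1  ] 16 [[0.5008, 0.1082, 0.0052], [0.5458, 0.1524, 0.0106], [0.5233, 0.1303, 0.0079]]
   mark [0.561 0.73 ] 0.89
mustard_tin 0.79 [0.289 0.503 0.065 0.072] zrange [0.003 0.069 0.073] 928 [[0.4684, 0.4271, 0.066], [0.525, 0.484, 0.076], [0.4967, 0.4555, 0.071]]
   mark [0.509 0.299] 0.56
```

The mill stands at the left end of the rack (top image, about (258,282)) and the salt is in the right end well (375,232). Two wells are free, at (300,266) and (337,250), with the spice jar at (390,286) and the honey jar at (322,320). The networks agree with the picture, so I'll plan salt to w2, spice to w1 and honey to w3.

```bash
cat >> h.py <<'E'
from scipy.spatial.transform import Rotation as Ro
C=np.array([.4737,.2296]);TH=np.radians(25.3);D=np.array([np.sin(TH),-np.cos(TH)])
W=[C+D*k for k in(-.105,-.035,.035,.105)]
YAW=TH+np.pi/2
def plan(x,y,z,yaw=YAW,n=None):
    "rows (tool units) from the present pose to a tool-down target"
    s=arm.get_state();p=np.array(s['tool_pos']);R=Ro.from_euler('xyz',s['ee_rot'])
    G=Ro.from_euler('xyz',[np.pi,0,yaw]);T=np.array([x,y,z])
    rv=(R.inv()*G).as_rotvec();dist=np.linalg.norm(T-p)
    n=n or int(np.ceil(max(np.degrees(np.linalg.norm(rv))/7.9,dist/.024)))
    print('at',np.round(p,4),np.round(s['ee_rot'],3),'n',n,'rot/row',np.round(np.degrees(rv)/8/n,2))
    st=Ro.from_rotvec(rv/n)
    for k in range(n):
        print(k,np.round(R.inv().apply((T-p)/n)/.025,2).tolist()); R=R*st
E
python3 - <<'E'
from h import *
print(W)
plan(.517,.135,.20)
_,d=shot('top');v,u=np.mgrid[0:480,0:640];P=world('top',u,v,d);k=(u>380)&(u<530)&(v>40)&(v<270)&(d>0)&(P[...,2]>.04)&(P[...,0]>.4)
print(np.percentile(P[k],[1,50,99],axis=0))
E
```

```text
[array([0.42882742, 0.32452867]), array([0.45874247, 0.26124289]), array([0.48865753, 0.19795711]), array([0.51857258, 0.13467133])]
at [ 0.2227 -0.5301  0.2313] [-3.141 -0.     0.398] n 31 rot/row [-0.   -0.   -0.37]
0 [0.68, -0.64, 0.04]
1 [0.72, -0.61, 0.04]
2 [0.75, -0.57, 0.04]
3 [0.77, -0.53, 0.04]
4 [0.8, -0.49, 0.04]
5 [0.83, -0.45, 0.04]
6 [0.85, -0.4, 0.04]
7 [0.87, -0.36, 0.04]
8 [0.88, -0.31, 0.04]
9 [0.9, -0.27, 0.04]
10 [0.91, -0.22, 0.04]
11 [0.92, -0.17, 0.04]
12 [0.93, -0.12, 0.04]
13 [0.94, -0.07, 0.04]
14 [0.94, -0.03, 0.04]
15 [0.94, 0.02, 0.04]
16 [0.94, 0.07, 0.04]
17 [0.93, 0.12, 0.04]
18 [0.92, 0.17, 0.04]
19 [0.91, 0.22, 0.04]
20 [0.9, 0.26, 0.04]
21 [0.89, 0.31, 0.04]
22 [0.87, 0.36, 0.04]
23 [0.85, 0.4, 0.04]
24 [0.83, 0.44, 0.04]
25 [0.8, 0.49, 0.04]
26 [0.78, 0.53, 0.04]
27 [0.75, 0.57, 0.04]
28 [0.72, 0.61, 0.04]
29 [0.68, 0.64, 0.04]
30 [0.65, 0.68, 0.04]
[[ 0.47669015 -0.09485084  0.04394891]
 [ 0.65992329  0.00301048  0.16612203]
 [ 0.8179696   0.12326464  0.40030656]]
```

Run:
```python
from h import *
_,d=shot('top')
v,u=np.mgrid[20:480:40,340:640:30];P=world('top',u,v,d[v,u])
for a,b in zip(P,v[:,0]): print(b,[ '%.2f,%.2f,%.2f'%tuple(q) for q in a])
```

```text
20 ['0.62,0.21,0.56', '0.63,0.19,0.54', '0.64,0.16,0.52', '0.66,0.13,0.49', '0.75,0.05,0.31', '0.72,0.03,0.37', '0.69,0.02,0.42', '0.67,0.01,0.47', '0.65,-0.01,0.50', '0.63,-0.02,0.54']
60 ['0.61,0.21,0.50', '0.84,0.14,0.00', '0.80,0.10,0.10', '0.77,0.06,0.16', '0.73,0.04,0.25', '0.70,0.02,0.32', '0.67,0.00,0.38', '0.65,-0.01,0.43', '0.63,-0.02,0.47', '0.61,-0.03,0.51']
100 ['0.75,0.20,0.05', '0.77,0.14,0.00', '0.77,0.09,-0.00', '0.73,0.05,0.10', '0.70,0.02,0.18', '0.67,0.00,0.26', '0.64,-0.01,0.33', '0.62,-0.02,0.39', '0.60,-0.03,0.44', '0.59,-0.04,0.48']
140 ['0.69,0.19,0.00', '0.69,0.14,0.00', '0.69,0.09,0.01', '0.68,0.04,0.03', '0.66,0.00,0.10', '0.63,-0.02,0.20', '0.61,-0.03,0.28', '0.59,-0.04,0.34', '0.57,-0.05,0.40', '0.56,-0.06,0.44']
180 ['0.62,0.19,0.00', '0.62,0.14,-0.00', '0.62,0.09,0.00', '0.62,0.03,-0.00', '0.61,-0.01,0.05', '0.59,-0.04,0.12', '0.39,0.22,0.98', '0.55,-0.06,0.29', '0.54,-0.07,0.35', '0.53,-0.08,0.41']
220 ['0.54,0.19,0.00', '0.54,0.14,0.04', '0.55,0.09,0.00', '0.55,0.03,-0.00', '0.55,-0.02,0.00', '0.54,-0.05,0.08', '0.53,-0.08,0.14', '0.51,-0.09,0.23', '
[... 499 characters left out ...]
91', '0.29,-0.24,-0.91', '0.29,-0.34,-0.91', '0.29,-0.44,-0.91', '0.29,-0.55,-0.92', '0.30,-0.64,-0.91', '0.30,-0.74,-0.91']
380 ['0.27,0.19,-0.00', '0.16,0.07,-0.82', '0.29,0.11,0.18', '0.29,0.08,0.21', '0.30,0.04,0.22', '0.16,-0.34,-0.92', '0.16,-0.44,-0.91', '0.16,-0.54,-0.91', '0.16,-0.64,-0.91', '0.17,-0.74,-0.91']
420 ['0.04,0.16,-0.81', '0.11,0.10,-0.46', '0.25,0.12,0.23', '0.26,0.09,0.29', '0.27,0.07,0.36', '0.28,0.05,0.41', '0.29,0.04,0.44', '0.29,0.01,0.46', '0.03,-0.64,-0.92', '0.04,-0.73,-0.91']
460 ['-0.08,0.16,-0.81', '0.13,0.14,-0.00', '0.19,0.12,0.22', '0.21,0.09,0.30', '0.24,0.08,0.40', '0.26,0.07,0.46', '0.27,0.06,0.50', '0.28,0.05,0.54', '0.30,0.06,0.61', '0.30,0.05,0.64']
```

A tall side wall runs along the right, from about (0.41,-0.2) to (0.8,0.09), so I'll route the arm in front of it.

```bash
cat >> h.py <<'E'
def path(wps,yaw=YAW,nrot=None,step=.0245):
    s=arm.get_state();p=np.array(s['tool_pos']);R=Ro.from_euler('xyz',s['ee_rot'])
    segs=[];q=p
    for w in wps:
        w=np.array(w);n=max(1,int(np.ceil(np.linalg.norm(w-q)/step)));segs+=[(w-q)/n]*n;q=w
    rv=(R.inv()*Ro.from_euler('xyz',[np.pi,0,yaw])).as_rotvec();nr=min(nrot or len(segs),len(segs))
    st=Ro.from_rotvec(rv/nr)
    print('at',np.round(p,4),np.round(s['ee_rot'],3),'rot/row',np.round(np.degrees(rv)/8/nr,2),'for',nr)
    for k,d in enumerate(segs):
        print(k,np.round(R.inv().apply(d)/.025,2).tolist()); p=p+d
        if k<nr: R=R*st
E
python3 - <<'E'
from h import *
path([[.26,-.22,.23],[.30,.05,.23]])
E
```

```text
at [ 0.2227 -0.5301  0.2313] [-3.142  0.     0.398] rot/row [-0.   -0.   -0.46] for 25
0 [0.48, -0.84, 0.0]
1 [0.53, -0.8, 0.0]
2 [0.58, -0.77, 0.0]
3 [0.63, -0.73, 0.0]
4 [0.67, -0.69, 0.0]
5 [0.72, -0.64, 0.0]
6 [0.76, -0.59, 0.0]
7 [0.79, -0.54, 0.0]
8 [0.83, -0.49, 0.0]
9 [0.86, -0.44, 0.0]
10 [0.88, -0.38, 0.0]
11 [0.91, -0.32, 0.0]
12 [0.92, -0.26, 0.0]
13 [0.89, -0.17, 0.0]
14 [0.9, -0.11, 0.0]
15 [0.91, -0.05, 0.0]
16 [0.91, 0.01, 0.0]
17 [0.91, 0.07, 0.0]
18 [0.9, 0.12, 0.0]
19 [0.89, 0.18, 0.0]
20 [0.88, 0.24, 0.0]
21 [0.86, 0.3, 0.0]
22 [0.84, 0.35, 0.0]
23 [0.82, 0.4, 0.0]
24 [0.79, 0.46, 0.0]
```

{"op": "jog_arm", "data": {"series": [{"gripper": 1,"linear": [0.48,-0.84,0],"rotation": [0,0,-0.46]},{"gripper": 1,"linear": [0.53,-0.8,0],"rotation": [0,0,-0.46]},{"gripper": 1,"linear": [0.58,-0.77,0],"rotation": [0,0,-0.46]},{"gripper": 1,"linear": [0.63,-0.73,0],"rotation": [0,0,-0.46]},{"gripper": 1,"linear": [0.67,-0.69,0],"rotation": [0,0,-0.46]}]}}

```text
t: 1.68
tool_pos: [0.2372, -0.4097, 0.2313]
ee_rot: [3.142, 0.0, 0.721]
force: [0.2, -0.1, -0.2]
grip_width: 0.0856
finger_force: 0.0
```

{"op": "jog_arm", "data": {"series": [{"gripper": 1,"linear": [0.72,-0.64,0],"rotation": [0,0,-0.46]},{"gripper": 1,"linear": [0.76,-0.59,0],"rotation": [0,0,-0.46]},{"gripper": 1,"linear": [0.79,-0.54,0],"rotation": [0,0,-0.46]},{"gripper": 1,"linear": [0.83,-0.49,0],"rotation": [0,0,-0.46]},{"gripper": 1,"linear": [0.86,-0.44,0],"rotation": [0,0,-0.46]}]}}

```text
t: 2.3
tool_pos: [0.2522, -0.2904, 0.2314]
ee_rot: [3.141, 0.0, 1.042]
force: [0.3, 0.3, 0.6]
grip_width: 0.0852
finger_force: 0.0
```

{"op": "jog_arm", "data": {"series": [{"gripper": 1,"linear": [0.88,-0.38,0],"rotation": [0,0,-0.46]},{"gripper": 1,"linear": [0.91,-0.32,0],"rotation": [0,0,-0.46]},{"gripper": 1,"linear": [0.92,-0.26,0],"rotation": [0,0,-0.46]},{"gripper": 1,"linear": [0.89,-0.17,0],"rotation": [0,0,-0.46]},{"gripper": 1,"linear": [0.9,-0.11,0],"rotation": [0,0,-0.46]}]}}

```text
t: 2.92
tool_pos: [0.268, -0.1742, 0.2314]
ee_rot: [3.141, 0.0, 1.363]
force: [0.0, -1.0, -0.7]
grip_width: 0.0854
finger_force: 0.0
```

{"op": "jog_arm", "data": {"series": [{"gripper": 1,"linear": [0.91,-0.05,0],"rotation": [0,0,-0.46]},{"gripper": 1,"linear": [0.91,0.01,0],"rotation": [0,0,-0.46]},{"gripper": 1,"linear": [0.91,0.07,0],"rotation": [0,0,-0.46]},{"gripper": 1,"linear": [0.9,0.12,0],"rotation": [0,0,-0.46]},{"gripper": 1,"linear": [0.89,0.18,0],"rotation": [0,0,-0.46]}]}}

```text
t: 3.55
tool_pos: [0.2855, -0.0618, 0.2315]
ee_rot: [3.141, 0.0, 1.684]
force: [0.3, -0.6, 0.1]
grip_width: 0.0853
finger_force: 0.0
```

{"op": "jog_arm", "data": {"series": [{"gripper": 1,"linear": [0.88,0.24,0],"rotation": [0,0,-0.46]},{"gripper": 1,"linear": [0.86,0.3,0],"rotation": [0,0,-0.46]},{"gripper": 1,"linear": [0.84,0.35,0],"rotation": [0,0,-0.46]},{"gripper": 1,"linear": [0.82,0.4,0],"rotation": [0,0,-0.46]},{"gripper": 1,"linear": [0.79,0.46,0],"rotation": [0,0,-0.46]}]}}

```text
t: 4.18
tool_pos: [0.3031, 0.0509, 0.2315]
ee_rot: [3.141, 0.0, 2.006]
force: [-0.1, -0.7, 0.3]
grip_width: 0.0855
finger_force: 0.0
```

Run:
```python
from h import *
path([[.43,.15,.23]])
s=arm.get_state();shot('wrist','w1.png');print(s['joint_pos']);print(np.round(arm.camera_info('wrist')['hand_eye'],3))
```

```text
at [0.3031 0.0509 0.2315] [3.141 0.    2.006] rot/row [ 0.    0.   -0.01] for 7
0 [0.21, 0.9, 0.01]
1 [0.21, 0.9, 0.01]
2 [0.21, 0.9, 0.01]
3 [0.21, 0.9, 0.01]
4 [0.2, 0.9, 0.01]
5 [0.2, 0.9, 0.01]
6 [0.2, 0.9, 0.01]
[-8.64280058e-02 -4.44895567e-01  1.95029723e+00  1.28291154e-04
  1.63563112e+00 -5.21269954e-01]
[[ 0.001  0.952  0.308  0.078]
 [ 1.    -0.002  0.001  0.   ]
 [ 0.002  0.308 -0.952 -0.141]
 [ 0.     0.     0.     1.   ]]
```

View pics/w1.png

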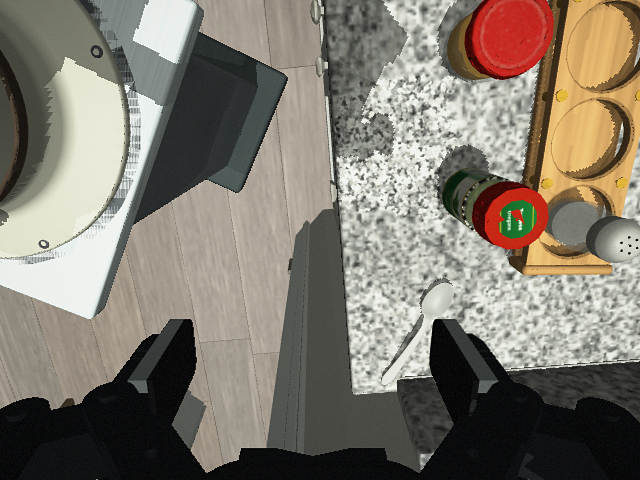

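The wrist view shows the spice cap at (510,215), the honey lid at (510,35), the wells along the right edge and the salt cap at (615,240). Next I'll move above the rack and measure the wells and the salt from there.

{"op": "jog_arm", "data": {"series": [{"gripper": 1,"linear": [0.21,0.9,0],"rotation": [0,0,0]},{"gripper": 1,"linear": [0.21,0.9,0],"rotation": [0,0,0]},{"gripper": 1,"linear": [0.21,0.9,0],"rotation": [0,0,0]},{"gripper": 1,"linear": [0.21,0.9,0],"rotation": [0,0,0]},{"gripper": 1,"linear": [0.2,0.9,0],"rotation": [0,0,0]}]}}

```text
t: 4.85
tool_pos: [0.3949, 0.1213, 0.2314]
ee_rot: [3.141, 0.0, 2.003]
force: [0.4, 0.1, -0.2]
grip_width: 0.0854
finger_force: 0.0
```

{"op": "jog_arm", "data": {"series": [{"gripper": 1,"linear": [0.2,0.9,0],"rotation": [0,0,0]},{"gripper": 1,"linear": [0.2,0.9,0],"rotation": [0,0,0]},{"gripper": 1,"linear": [0,0.9,0],"rotation": [0,0,0]},{"gripper": 1,"linear": [0,0.9,0],"rotation": [0,0,0]}]}}

```text
t: 5.35
tool_pos: [0.4725, 0.1679, 0.2314]
ee_rot: [3.141, -0.0, 2.003]
force: [-0.8, 0.6, -0.2]
grip_width: 0.0853
finger_force: 0.0
```

```bash
cat >> h.py <<'E'
def wristworld(fn=None):
    s=arm.get_state();p,d=shot('wrist',fn);i=arm.camera_info('wrist');K=np.array(i['mtx'])
    v,u=np.mgrid[0:480,0:640];X=np.stack([(u-K[0,2])/K[0,0]*d,-(v-K[1,2])/K[1,1]*d,-d,np.ones_like(d)],-1)
    X=(X@np.array(i['hand_eye']).T)[...,:3]
    P=Ro.from_euler('xyz',s['ee_rot']).apply(X.reshape(-1,3)).reshape(X.shape)+s['tool_pos'];P[d<=0]=np.nan
    return p,d,P
E
python3 - <<'E'
from h import *
from scipy.optimize import minimize
p,d,P=wristworld('w2.png'); print(arm.camera_info('wrist')['mtx'])
_,dt=shot('top');v,u=np.mgrid[0:480,0:640];Pt=world('top',u,v,dt);Pt[dt<=0]=np.nan
for nm,Q in(('wrist',P),('top',Pt)):
    Q=Q.reshape(-1,3);loc=(Q[:,:2]-C)@np.array([[np.cos(TH),-np.sin(TH)],[np.sin(TH),np.cos(TH)]]).T.T if 0 else np.c_[(Q[:,:2]-C)@[np.cos(TH),np.sin(TH)],(Q[:,:2]-C)@-D]
    ok=(abs(loc[:,0])<.06)&(abs(loc[:,1])<.17)
    b=ok&(abs(Q[:,2]-.030)<.004); L=loc[b]
    print(nm,b.sum(),'x edges',np.percentile(L[:,0],[.5,99.5]),'y',np.percentile(L[:,1],[.5,99.5]),'z',np.median(Q[b,2]))
    f=ok&(Q[:,2]<.014)&(Q[:,2]>.004)
    for k,yc in enumerate((.035,-.035,-.105)):
        # board points: fit circle so that no board point lies inside
        m=L[np.hypot(L[:,0],L[:,1]-yc)<.05]
        if len(m)<50: print(k,'few');continue
        r=minimize(lambda c:-np.percentile(np.hypot(m[:,0]-c[0],m[:,1]-c[1]),4),[0,yc],method='Nelder-Mead')
        print(' well',yc,np.round(r.x,4),round(-r.fun,4))
for n in('spice_jar','salt_shaker','honey_jar'):
    for m in arm.silhouettes('wrist',n)[:1]:
        T=P[m['region']];T=T[~np.isnan(T[:,0])];zt=np.percentile(T[:,2],98);T=T[T[:,2]>zt-.008];print(n,m['conf'],zt,(T.min(0)+T.max(0))/2,T.max(0)-T.min(0))
E
```

```text
[[407.52870274   0.         312.41441671]
 [  0.         407.52870274 243.54185463]
 [  0.           0.           1.        ]]
wrist 12156 x edges [-0.03910162  0.0368846 ] y [-0.15102257  0.10040985] z 0.02828642667878746
 well 0.035 [-0.0013  0.0356] 0.0325
 well -0.035 [-0.0013 -0.034 ] 0.0325
 well -0.105 [-0.0007 -0.105 ] 0.0323
top 1401 x edges [-0.03811099  0.03817843] y [0.0251079 0.153436 ] z 0.03036895168514353
 well 0.035 [ 2.86682610e+41 -2.98834428e+42] 3.002064027945817e+42
1 few
2 few
spice_jar 0.96 0.10595289356754706 [0.42427644 0.11749194 0.10254698] [0.04374527 0.04356777 0.0091706 ]
salt_shaker 0.74 0.09576453788860581 [0.51455763 0.13518785 0.09235871] [0.03009701 0.03016771 0.00913443]
honey_jar 0.76 0.07499742635494258 [0.36905546 0.22283412 0.07161051] [0.05482597 0.05447042 0.00910372]
```

View pics/w2.png

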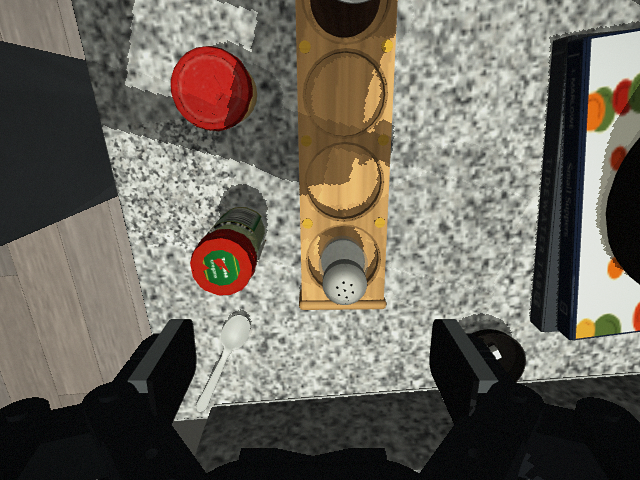

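The wells fit cleanly, with the rack centre about 1 mm off my first estimate. In this view the salt cap is at (345,282), the free wells are at (345,92) and (345,180), and w3 is around the salt. I'll go to the salt now.

```bash
sed -i 's/^C=np.array(\[.4737,.2296\])/C=np.array([.4728,.2294])/' h.py
python3 - <<'E'
from h import *
print(np.round(W,4)); path([[.5148,.1352,.20],[.5148,.1352,.037]])
E
```

```text
[[0.4279 0.3243]
 [0.4578 0.261 ]
 [0.4878 0.1978]
 [0.5177 0.1345]]
at [0.4715 0.1674 0.2313] [-3.141 -0.     2.003] rot/row [-0.   -0.   -0.01] for 10
0 [-0.63, 0.34, 0.42]
1 [-0.63, 0.34, 0.42]
2 [-0.63, 0.34, 0.42]
3 [-0.0, 0.0, 0.93]
4 [-0.0, 0.0, 0.93]
5 [-0.0, 0.0, 0.93]
6 [-0.0, 0.0, 0.93]
7 [-0.0, 0.0, 0.93]
8 [-0.0, 0.0, 0.93]
9 [-0.0, 0.0, 0.93]
```

{"op": "jog_arm", "data": {"series": [{"gripper": 1,"linear": [-0.63,0.34,0.42],"rotation": [0,0,-0.07]},{"gripper": 1,"linear": [-0.63,0.34,0.42],"rotation": [0,0,0]},{"gripper": 1,"linear": [-0.63,0.34,0.42],"rotation": [0,0,0]},{"gripper": 1,"linear": [0,0,0.93],"rotation": [0,0,0]},{"gripper": 1,"linear": [0,0,0.93],"rotation": [0,0,0]}]}}

```text
t: 6.22
tool_pos: [0.5157, 0.1348, 0.1518]
ee_rot: [-3.141, -0.0, 2.012]
force: [-0.6, -0.0, 0.1]
grip_width: 0.0854
finger_force: 0.0
```

{"op": "jog_arm", "data": {"series": [{"gripper": 1,"linear": [0,0,0.93],"rotation": [0,0,0]},{"gripper": 1,"linear": [0,0,0.93],"rotation": [0,0,0]},{"gripper": 1,"linear": [0,0,0.93],"rotation": [0,0,0]},{"gripper": 1,"linear": [0,0,0.93],"rotation": [0,0,0]},{"gripper": 1,"linear": [0,0,0.93],"rotation": [0,0,0]}]}}

```text
t: 6.85
tool_pos: [0.5154, 0.135, 0.0356]
ee_rot: [-3.141, -0.0, 2.013]
force: [0.2, -0.2, -0.2]
grip_width: 0.0851
finger_force: 0.0
```

{"op": "jog_arm", "data": {"series": [{"gripper": -0.1,"linear": [0,0,0],"rotation": [0,0,0]},{"gripper": -0.1,"linear": [0,0,0],"rotation": [0,0,0]},{"gripper": -0.1,"linear": [0,0,0],"rotation": [0,0,0]},{"gripper": -0.1,"linear": [0,0,0],"rotation": [0,0,0]}], "squeeze": 25}}

```text
t: 7.35
tool_pos: [0.5156, 0.1357, 0.0382]
ee_rot: [3.14, 0.001, 2.013]
force: [-1.3, -1.2, 6.7]
grip_width: 0.0397
finger_force: 25.2
```

{"op": "jog_arm", "data": {"series": [{"gripper": -0.3,"linear": [0,0,-0.3],"rotation": [0,0,0]},{"gripper": -0.3,"linear": [0,0,-0.5],"rotation": [0,0,0]},{"gripper": -0.3,"linear": [0,0,-0.7],"rotation": [0,0,0]},{"gripper": -0.3,"linear": [0,0,-0.3],"rotation": [0,0,0]},{"gripper": -0.3,"linear": [0,0,0],"rotation": [0,0,0]}]}}

```text
t: 7.98
tool_pos: [0.5153, 0.1358, 0.0828]
ee_rot: [3.14, 0.0, 2.013]
force: [0.2, -0.5, -1.3]
grip_width: 0.0393
finger_force: 25.5
```

Run:
```python
from h import *
p,d,P=wristworld();p2,_=shot('scene')
cv2.imwrite('pics/g1.png',np.hstack([p[180:420,200:500],p2[150:390,220:520]])[:,:,::-1])
for m in arm.silhouettes('wrist','salt_shaker')[:1]:
    T=P[m['region']];T=T[~np.isnan(T[:,0])];zt=np.percentile(T[:,2],98);T=T[T[:,2]>zt-.008];print(m['conf'],zt,(T.min(0)+T.max(0))/2)
print(arm.get_state()['tool_pos'])
```

```text
0.86 0.14030010861607853 [0.51295268 0.13637536 0.14438249]
[0.51478706 0.13572175 0.08162727]
```

View pics/g1.png

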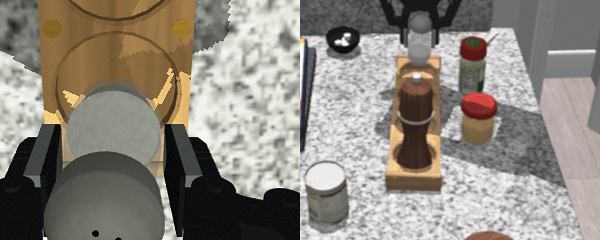

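Salt is held upright, with its underside about 52 mm up and clear of the board. I'll move it along 68 mm to w2.

{"op": "jog_arm", "data": {"series": [{"gripper": -0.3,"linear": [0.5,0.03,0],"rotation": [0,0,0]},{"gripper": -0.3,"linear": [0.86,0.03,0],"rotation": [0,0,0]},{"gripper": -0.3,"linear": [0.86,0.02,0],"rotation": [0,0,0]},{"gripper": -0.3,"linear": [0.5,0,0],"rotation": [0,0,0]},{"gripper": -0.3,"linear": [0,0,0],"rotation": [0,0,0]}]}}

```text
t: 8.75
tool_pos: [0.4873, 0.1988, 0.082]
ee_rot: [-3.141, -0.0, 2.015]
force: [-0.1, -1.0, -0.9]
grip_width: 0.04
finger_force: 25.5
```

{"op": "jog_arm", "data": {"series": [{"gripper": -0.3,"linear": [0,0,0.6],"rotation": [0,0,0]},{"gripper": -0.3,"linear": [0,0,0.6],"rotation": [0,0,0]},{"gripper": -0.3,"linear": [0,0,0.35],"rotation": [0,0,0]},{"gripper": -0.3,"linear": [0,0,0.15],"rotation": [0,0,0]},{"gripper": -0.3,"linear": [0,0,0],"rotation": [0,0,0]}]}}

```text
t: 9.38
tool_pos: [0.4878, 0.198, 0.0394]
ee_rot: [-3.141, -0.0, 2.013]
force: [-0.3, -0.1, -0.7]
grip_width: 0.0394
finger_force: 25.5
```

{"op": "jog_arm", "data": {"series": [{"gripper": -0.3,"linear": [0,0,0.04],"rotation": [0,0,0]},{"gripper": 0.4,"linear": [0,0,0],"rotation": [0,0,0]},{"gripper": 1,"linear": [0,0,0],"rotation": [0,0,0]},{"gripper": 1,"linear": [0,0,0],"rotation": [0,0,0]},{"gripper": 1,"linear": [0,0,-0.5],"rotation": [0,0,0]}]}}

```text
t: 10.0
tool_pos: [0.4872, 0.198, 0.0509]
ee_rot: [-3.14, -0.0, 2.013]
force: [0.3, 0.1, -0.2]
grip_width: 0.0855
finger_force: 0.0
```

{"op": "jog_arm", "data": {"series": [{"gripper": 1,"linear": [0,0,-0.9],"rotation": [0,0,0]},{"gripper": 1,"linear": [0,0,-1],"rotation": [0,0,0]},{"gripper": 1,"linear": [0,0,-1],"rotation": [0,0,0]},{"gripper": 1,"linear": [0,0,-1],"rotation": [0,0,0]},{"gripper": 1,"linear": [0,0,-0.6],"rotation": [0,0,0]}]}}

```text
t: 10.62
tool_pos: [0.488, 0.1982, 0.1656]
ee_rot: [3.14, 0.0, 2.013]
force: [-0.1, -1.2, -0.6]
grip_width: 0.0855
finger_force: 0.0
```

Run:
```python
from h import *
path([[.4245,.1175,.16],[.4245,.1175,.074]])
p,d,P=wristworld('w3.png')
for n in('spice_jar','salt_shaker','honey_jar'):
  for m in arm.silhouettes('wrist',n)[:1]:
    T=P[m['region']];T=T[~np.isnan(T[:,0])];zt=np.percentile(T[:,2],98);T=T[T[:,2]>zt-.008];print(n,m['conf'],zt,(T.min(0)+T.max(0))/2)
```

```text
at [0.488  0.1982 0.1656] [3.14  0.    2.013] rot/row [0. 0. 0.] for 9
0 [-0.37, -0.74, 0.04]
1 [-0.37, -0.74, 0.04]
2 [-0.37, -0.74, 0.04]
3 [-0.37, -0.74, 0.04]
4 [-0.37, -0.74, 0.04]
5 [0.0, -0.0, 0.86]
6 [0.0, -0.0, 0.86]
7 [0.0, -0.0, 0.86]
8 [0.0, -0.0, 0.86]
spice_jar 0.82 0.10574735925397902 [0.42456034 0.14295973 0.14906621]
salt_shaker 0.67 0.09594918106032249 [0.48621731 0.19709313 0.092515  ]
honey_jar 0.85 0.07490307185051148 [0.36954398 0.22284811 0.07183751]
```

View pics/w3.png

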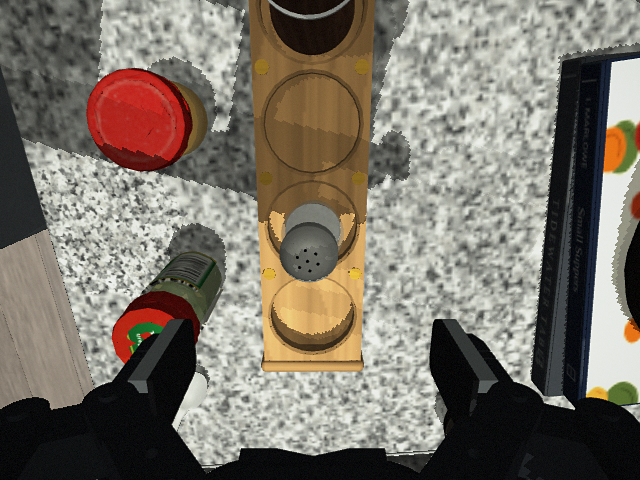

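Salt now stands upright in w2 (cap at (308,250)) and w3 is free at (313,315). Next is the spice jar.

{"op": "jog_arm", "data": {"series": [{"gripper": 1,"linear": [-0.37,-0.74,0.04],"rotation": [0,0,0]},{"gripper": 1,"linear": [-0.37,-0.74,0.04],"rotation": [0,0,0]},{"gripper": 1,"linear": [-0.37,-0.74,0.04],"rotation": [0,0,0]},{"gripper": 1,"linear": [-0.37,-0.74,0.04],"rotation": [0,0,0]},{"gripper": 1,"linear": [-0.37,-0.74,0.04],"rotation": [0,0,0]}]}}

```text
t: 11.45
tool_pos: [0.4231, 0.1158, 0.158]
ee_rot: [-3.141, -0.0, 2.013]
force: [-0.1, -0.8, 0.2]
grip_width: 0.0856
finger_force: 0.0
```

{"op": "jog_arm", "data": {"series": [{"gripper": 1,"linear": [0,0,0.86],"rotation": [0,0,0]},{"gripper": 1,"linear": [0,0,0.86],"rotation": [0,0,0]},{"gripper": 1,"linear": [0,0,0.86],"rotation": [0,0,0]},{"gripper": 1,"linear": [0,0,0.86],"rotation": [0,0,0]},{"gripper": 1,"linear": [0,0,0],"rotation": [0,0,0]}]}}

```text
t: 12.08
tool_pos: [0.4228, 0.1162, 0.0715]
ee_rot: [-3.139, -0.001, 2.013]
force: [0.8, -0.9, -0.4]
grip_width: 0.0852
finger_force: 0.0
```

{"op": "jog_arm", "data": {"series": [{"gripper": -0.3,"linear": [0,0,0],"rotation": [0,0,0]},{"gripper": -0.3,"linear": [0,0,0],"rotation": [0,0,0]},{"gripper": -0.3,"linear": [0,0,0],"rotation": [0,0,0]},{"gripper": -0.3,"linear": [0,0,0],"rotation": [0,0,0]}]}}

```text
t: 12.58
tool_pos: [0.4244, 0.1167, 0.0734]
ee_rot: [3.14, 0.0, 2.013]
force: [-1.0, -1.2, 6.3]
grip_width: 0.0439
finger_force: 24.7
```

{"op": "jog_arm", "data": {"series": [{"gripper": -0.3,"linear": [0,0,-0.3],"rotation": [0,0,0]},{"gripper": -0.3,"linear": [0,0,-0.5],"rotation": [0,0,0]},{"gripper": -0.3,"linear": [0,0,0],"rotation": [0,0,0]}]}}

```text
t: 12.95
tool_pos: [0.4246, 0.1167, 0.0939]
ee_rot: [3.14, 0.001, 2.013]
force: [1.0, 0.1, -1.9]
grip_width: 0.0435
finger_force: 25.8
```

Run:
```python
from h import *
p,d,P=wristworld();p2,_=shot('scene')
cv2.imwrite('pics/g2.png',np.hstack([p[180:420,200:500],p2[120:360,300:600]])[:,:,::-1])
print(arm.get_state()['tool_pos'])
```

```text
[0.42400667 0.11667221 0.09275825]
```

View pics/g2.png

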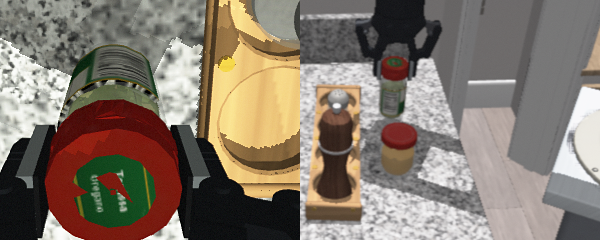

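Run:
```python
from h import *
_,d=shot('top');v,u=np.mgrid[100:170:8,150:240:10];P=world('top',u,v,d[v,u]).reshape(-1,3)
L=np.c_[(P[:,:2]-C)@[np.cos(TH),np.sin(TH)],(P[:,:2]-C)@-D,P[:,2]]
L=L[(L[:,2]>.2)];print(np.round(L[np.argsort(L[:,0])][:14],3))
```

```text
[[-0.078  0.029  0.98 ]
 [ 0.079  0.064  0.513]
 [ 0.079  0.06   0.531]
 [ 0.08   0.071  0.52 ]
 [ 0.081  0.078  0.528]
 [ 0.081  0.067  0.535]
 [ 0.085  0.057  0.531]
 [ 0.086  0.075  0.532]
 [ 0.09   0.065  0.527]
 [ 0.095  0.073  0.524]
 [ 0.099  0.063  0.52 ]
 [ 0.1    0.07   0.527]
 [ 0.1    0.117  0.495]
 [ 0.1    0.105  0.503]]
```

{"op": "jog_arm", "data": {"series": [{"gripper": -0.3,"linear": [0,0,-0.8],"rotation": [0,0,0]},{"gripper": -0.3,"linear": [0,0,-0.9],"rotation": [0,0,0]},{"gripper": -0.3,"linear": [0,0,-0.9],"rotation": [0,0,0]},{"gripper": -0.3,"linear": [0,0,-0.8],"rotation": [0,0,0]},{"gripper": -0.3,"linear": [0,0,-0.2],"rotation": [0,0,0]}], "squeeze": 30}}

```text
t: 13.72
tool_pos: [0.4242, 0.1167, 0.1832]
ee_rot: [3.14, 0.0, 2.013]
force: [-0.0, 0.6, -2.3]
grip_width: 0.0437
finger_force: 31.0
```

{"op": "jog_arm", "data": {"series": [{"gripper": -0.3,"linear": [0.88,0.37,0],"rotation": [0,0,0]},{"gripper": -0.3,"linear": [0.88,0.37,0],"rotation": [0,0,0]},{"gripper": -0.3,"linear": [0.88,0.37,0],"rotation": [0,0,0]},{"gripper": -0.3,"linear": [0.88,0.37,0],"rotation": [0,0,0]},{"gripper": -0.3,"linear": [0.9,0.38,0],"rotation": [0,0,0]}]}}

```text
t: 14.35
tool_pos: [0.4183, 0.2371, 0.1815]
ee_rot: [-3.14, -0.0, 2.013]
force: [-0.1, 0.4, -0.9]
grip_width: 0.0436
finger_force: 31.0
```

Run:
```python
from h import *
s=arm.get_state();p=s['tool_pos'];print(p,s['joint_pos'],(p[:2]-C)@[np.cos(TH),np.sin(TH)],(p[:2]-C)@-D)
_,d=shot('scene','s2.png');v,u=np.mgrid[0:480:2,0:640:2];P=world('scene',u,v,d[v,u]).reshape(-1,3)
L=np.c_[(P[:,:2]-C)@[np.cos(TH),np.sin(TH)],(P[:,:2]-C)@-D,P[:,2]]
# arm surface near tool axis
for z in np.arange(.2,.6,.04):
    k=(abs(L[:,2]-z)<.02)&(abs(L[:,0]+.045)<.2)&(abs(L[:,1]-.03)<.12);print(round(z,2),k.sum(),np.round(np.percentile(L[k],[1,99],axis=0)[:,:2],3).tolist() if k.any() else '')
```

```text
[0.41825889 0.23708848 0.18152695] [ 3.55227329e-01 -2.35129712e-02  1.72304898e+00  4.54341281e-05
  1.44337244e+00 -8.72430566e-02] -0.04602393732232 0.030259596167906196
0.2 360 [[-0.08, 0.014], [-0.011, 0.054]]
0.24 297 [[-0.103, 0.02], [0.012, 0.048]]
0.28 577 [[-0.11, 0.021], [0.019, 0.051]]
0.32 339 [[-0.082, 0.037], [-0.009, 0.069]]
0.36 466 [[-0.089, 0.029], [0.0, 0.078]]
0.4 628 [[-0.089, 0.036], [-0.0, 0.078]]
0.44 553 [[-0.097, 0.038], [-0.0, 0.106]]
0.48 174 [[-0.151, 0.097], [-0.005, 0.111]]
0.52 0 
0.56 0
```

View pics/s2.png

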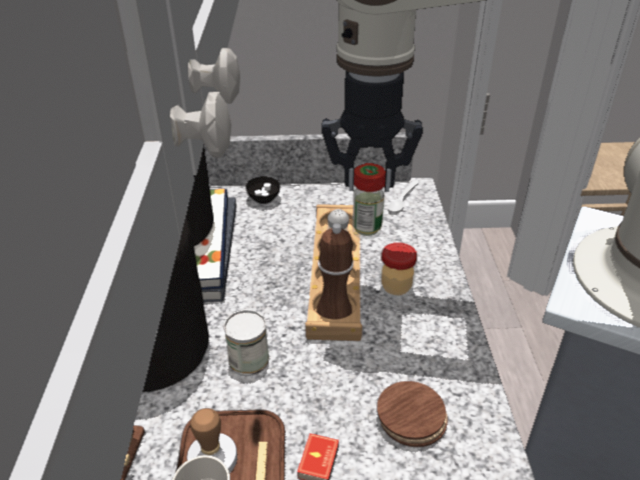

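Spice is held clear of everything. I'll back off slightly toward w2, lower in front of the rack so the wrist stays under the cabinet knobs, then go in.

{"op": "jog_arm", "data": {"series": [{"gripper": -0.3,"linear": [-0.4,0,0.3],"rotation": [0,0,0]},{"gripper": -0.3,"linear": [0,0,0.8],"rotation": [0,0,0]},{"gripper": -0.3,"linear": [0,0,0.8],"rotation": [0,0,0]},{"gripper": -0.3,"linear": [0,0,0.65],"rotation": [0,0,0]},{"gripper": -0.3,"linear": [0,0,0],"rotation": [0,0,0]}]}}

```text
t: 15.02
tool_pos: [0.4224, 0.2267, 0.1175]
ee_rot: [-3.139, -0.0, 2.013]
force: [-0.0, -0.1, -1.1]
grip_width: 0.0438
finger_force: 31.0
```

{"op": "jog_arm", "data": {"series": [{"gripper": -0.3,"linear": [0.1,0.4,0],"rotation": [0,0,0]},{"gripper": -0.3,"linear": [0.1,0.6,0],"rotation": [0,0,0]},{"gripper": -0.3,"linear": [0.1,0.6,0],"rotation": [0,0,0]},{"gripper": -0.3,"linear": [0.06,0.24,0],"rotation": [0,0,0]},{"gripper": -0.3,"linear": [0,0,0],"rotation": [0,0,0]}]}}

```text
t: 15.65
tool_pos: [0.4608, 0.2555, 0.1186]
ee_rot: [-3.141, -0.0, 2.014]
force: [-0.8, -0.1, -0.9]
grip_width: 0.0436
finger_force: 31.0
```

Run:
```python
from h import *
s=arm.get_state();p=s['tool_pos'];print(p,s['force'],(p[:2]-C)@[np.cos(TH),np.sin(TH)],(p[:2]-C)@-D)
p1,_=shot('scene');p2,_=shot('wrist');cv2.imwrite('pics/s3.png',np.hstack([p1[80:360,240:480],p2[100:380,160:500]])[:,:,::-1])
```

```text
[0.46081409 0.25550599 0.11859464] [-0.79538265 -0.13299358 -0.87095326] 0.000320344849878456 0.028724246798507738
```

View pics/s3.png

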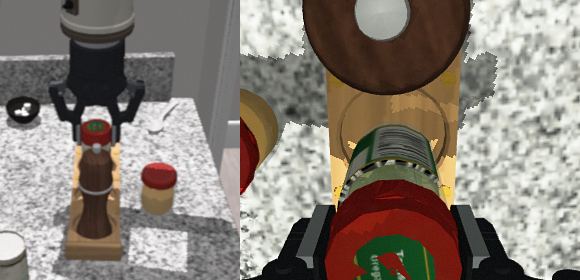

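The jar is over w1, clear of the mill. Lowering now.

{"op": "jog_arm", "data": {"series": [{"gripper": -0.3,"linear": [0,0,0.5],"rotation": [0,0,0]},{"gripper": -0.3,"linear": [0,0,0.5],"rotation": [0,0,0]},{"gripper": -0.3,"linear": [0,0,0.3],"rotation": [0,0,0]},{"gripper": -0.3,"linear": [0,0,0.1],"rotation": [0,0,0]},{"gripper": -0.3,"linear": [0,0,0],"rotation": [0,0,0]}]}}

```text
t: 16.38
tool_pos: [0.4607, 0.2552, 0.0838]
ee_rot: [-3.141, -0.0, 2.013]
force: [-0.6, -0.2, -1.3]
grip_width: 0.0435
finger_force: 31.0
```

{"op": "jog_arm", "data": {"series": [{"gripper": -0.3,"linear": [0,0,0.05],"rotation": [0,0,0]},{"gripper": -0.3,"linear": [0,0,0],"rotation": [0,0,0]}]}}

```text
t: 16.62
tool_pos: [0.4607, 0.2553, 0.0827]
ee_rot: [3.141, -0.0, 2.013]
force: [0.0, -0.3, -0.8]
grip_width: 0.0436
finger_force: 31.0
```

{"op": "jog_arm", "data": {"series": [{"gripper": -0.3,"linear": [0,0,0.05],"rotation": [0,0,0]},{"gripper": 0.3,"linear": [0,0,0],"rotation": [0,0,0]},{"gripper": 0.8,"linear": [0,0,0],"rotation": [0,0,0]},{"gripper": 0.8,"linear": [0,0,0],"rotation": [0,0,0]},{"gripper": 0.8,"linear": [0,0,-0.5],"rotation": [0,0,0]}]}}

```text
t: 17.25
tool_pos: [0.4602, 0.2551, 0.0937]
ee_rot: [-3.14, -0.0, 2.013]
force: [-1.6, 0.2, -0.0]
grip_width: 0.0767
finger_force: 0.0
```

{"op": "jog_arm", "data": {"series": [{"gripper": 1,"linear": [0,0,-0.7],"rotation": [0,0,0]},{"gripper": 1,"linear": [0,0,-0.6],"rotation": [0,0,0]},{"gripper": 1,"linear": [0,-0.7,-0.3],"rotation": [0,0,0]},{"gripper": 1,"linear": [0,-0.9,0],"rotation": [0,0,0]},{"gripper": 1,"linear": [0,-0.9,0],"rotation": [0,0,0]}]}}

```text
t: 17.88
tool_pos: [0.4038, 0.2283, 0.1349]
ee_rot: [3.141, -0.0, 2.013]
force: [0.2, 0.7, -0.2]
grip_width: 0.0854
finger_force: 0.0
```

Run:
```python
from h import *
path([[.3693,.2228,.13],[.3693,.2228,.044]])
p,d,P=wristworld('w4.png')
for n in('spice_jar','salt_shaker','honey_jar','pepper_mill'):
  for m in arm.silhouettes('wrist',n)[:1]:
    T=P[m['region']];T=T[~np.isnan(T[:,0])];zt=np.percentile(T[:,2],98);T=T[T[:,2]>zt-.008];print(n,m['conf'],zt,(T.min(0)+T.max(0))/2)
```

```text
at [0.4038 0.2283 0.1349] [ 3.141 -0.     2.013] rot/row [ 0. -0.  0.] for 6
0 [0.2, -0.67, 0.1]
1 [0.2, -0.67, 0.1]
2 [-0.0, -0.0, 0.86]
3 [-0.0, -0.0, 0.86]
4 [-0.0, -0.0, 0.86]
5 [-0.0, -0.0, 0.86]
spice_jar 0.75 0.1136961782170598 [0.46072553 0.25643207 0.13278435]
salt_shaker 0.71 0.07476260411811537 [0.36944625 0.22271744 0.07148629]
honey_jar 0.79 0.07476812157150549 [0.36937151 0.22271744 0.07150107]
pepper_mill 0.86 0.1728907684015702 [0.42454743 0.32470367 0.17019227]
```

View pics/w4.png

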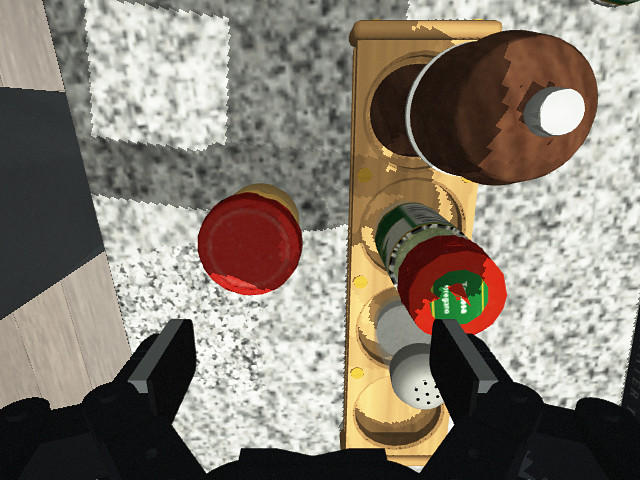

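Spice stands in w1 (cap (452,290), top at 114 mm as it should be), salt in w2, and the mill is unmoved. The honey lid is at (250,243), so I'll grasp the honey jar next.

{"op": "jog_arm", "data": {"series": [{"gripper": 1,"linear": [0.2,-0.67,0.1],"rotation": [0,0,0]},{"gripper": 1,"linear": [0.2,-0.67,0.1],"rotation": [0,0,0]},{"gripper": 1,"linear": [0,0,0.83],"rotation": [0,0,0]},{"gripper": 1,"linear": [0,0,0.83],"rotation": [0,0,0]},{"gripper": 1,"linear": [0,0,0.83],"rotation": [0,0,0]}]}}

```text
t: 18.75
tool_pos: [0.3686, 0.2231, 0.0659]
ee_rot: [3.142, -0.0, 2.014]
force: [0.7, 0.6, 0.1]
grip_width: 0.0857
finger_force: 0.0
```

{"op": "jog_arm", "data": {"series": [{"gripper": 1,"linear": [0,0,0.83],"rotation": [0,0,0]},{"gripper": 1,"linear": [0,0,0],"rotation": [0,0,0]},{"gripper": -0.2,"linear": [0,0,0],"rotation": [0,0,0]},{"gripper": -0.2,"linear": [0,0,0],"rotation": [0,0,0]},{"gripper": -0.2,"linear": [0,0,0],"rotation": [0,0,0]}], "squeeze": 40}}

```text
t: 19.38
tool_pos: [0.37, 0.2234, 0.047]
ee_rot: [3.14, -0.0, 2.013]
force: [-3.3, -0.8, 9.9]
grip_width: 0.0543
finger_force: 40.3
```

{"op": "jog_arm", "data": {"series": [{"gripper": -0.2,"linear": [0,0,0],"rotation": [0,0,0]},{"gripper": -0.2,"linear": [0,0,-0.3],"rotation": [0,0,0]},{"gripper": -0.2,"linear": [0,0,-0.5],"rotation": [0,0,0]},{"gripper": -0.2,"linear": [0,0,0],"rotation": [0,0,0]}]}}

```text
t: 19.88
tool_pos: [0.3702, 0.2234, 0.0672]
ee_rot: [3.139, 0.0, 2.013]
force: [1.2, -0.2, -1.8]
grip_width: 0.0541
finger_force: 42.7
```

Run:
```python
from h import *
s=arm.get_state();t=s['tool_pos'];print(t,s['joint_pos'])
p,d,P=wristworld();p2,_=shot('scene')
cv2.imwrite('pics/g3.png',np.hstack([p[180:420,150:500],p2[150:390,280:520]])[:,:,::-1])
for m in arm.silhouettes('wrist','honey_jar')[:1]:
    T=P[m['region']];T=T[~np.isnan(T[:,0])];zt=np.percentile(T[:,2],90);T=T[abs(T[:,2]-zt)<.006];print(zt,(T.min(0)+T.max(0))/2,T.max(0)-T.min(0))
```

```text
[0.37023385 0.22343484 0.06715048] [ 3.64332857e-01 -2.94477345e-02  1.97482708e+00  1.50058130e-04
  1.19406611e+00 -7.82029623e-02]
0.09420935384574558 [0.37059656 0.22368889 0.09233817] [0.05584014 0.05487964 0.00825329]
```

View pics/g3.png

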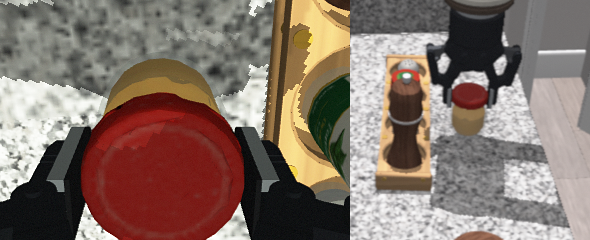

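Honey is held level and centred. I'll lift it, travel along the front of the rack, then go across over w3.

{"op": "jog_arm", "data": {"series": [{"gripper": -0.2,"linear": [-0.3,0,-0.6],"rotation": [0,0,0]},{"gripper": -0.2,"linear": [-0.8,0,-0.6],"rotation": [0,0,0]},{"gripper": -0.2,"linear": [-0.8,0,0],"rotation": [0,0,0]},{"gripper": -0.2,"linear": [-0.8,0,0],"rotation": [0,0,0]},{"gripper": -0.2,"linear": [-0.8,0,0],"rotation": [0,0,0]}]}}

```text
t: 20.65
tool_pos: [0.4076, 0.1431, 0.0967]
ee_rot: [3.141, 0.0, 2.013]
force: [0.1, -1.0, -3.3]
grip_width: 0.0539
finger_force: 43.0
```

{"op": "jog_arm", "data": {"series": [{"gripper": -0.2,"linear": [-0.8,0,0],"rotation": [0,0,0]},{"gripper": -0.2,"linear": [-0.8,0.3,0],"rotation": [0,0,0]},{"gripper": -0.2,"linear": [-0.64,0.7,0],"rotation": [0,0,0]},{"gripper": -0.2,"linear": [0,0.8,0],"rotation": [0,0,0]},{"gripper": -0.2,"linear": [0,0.8,0],"rotation": [0,0,0]}]}}

```text
t: 21.28
tool_pos: [0.4907, 0.1209, 0.0966]
ee_rot: [3.141, 0.0, 2.012]
force: [0.4, -0.0, -2.8]
grip_width: 0.0541
finger_force: 43.0
```

{"op": "jog_arm", "data": {"series": [{"gripper": -0.2,"linear": [0,0.8,0],"rotation": [0,0,0]},{"gripper": -0.2,"linear": [0,0.4,0],"rotation": [0,0,0]},{"gripper": -0.2,"linear": [0,0,0],"rotation": [0,0,0]}]}}

```text
t: 21.65
tool_pos: [0.517, 0.134, 0.096]
ee_rot: [-3.141, -0.0, 2.013]
force: [0.4, -0.1, -2.2]
grip_width: 0.0539
finger_force: 43.1
```

Run:
```python
from h import *
P=np.mean([arm.get_state()['tool_pos']],0);print(P,(P[:2]-C)@[np.cos(TH),np.sin(TH)],(P[:2]-C)@-D)
p,d,X=wristworld();t,_=shot('top')
cv2.imwrite('pics/g4.png',np.hstack([p[130:430,150:500],cv2.resize(t[180:330,220:420],(400,300))])[:,:,::-1])
for m in arm.silhouettes('wrist','honey_jar')[:1]:
    T=X[m['region']];T=T[~np.isnan(T[:,0])];zt=np.percentile(T[:,2],90);T=T[abs(T[:,2]-zt)<.006];c=(T.min(0)+T.max(0))/2;print(zt,c,(c[:2]-C)@[np.cos(TH),np.sin(TH)],(c[:2]-C)@-D)
```

```text
[0.51702338 0.13399301 0.09597471] -0.0007913448709873788 -0.10515500506918395
0.12302467471730621 [0.51667304 0.13431508 0.12105904] -0.0009704399754605145 -0.1047141025036539
```

View pics/g4.png

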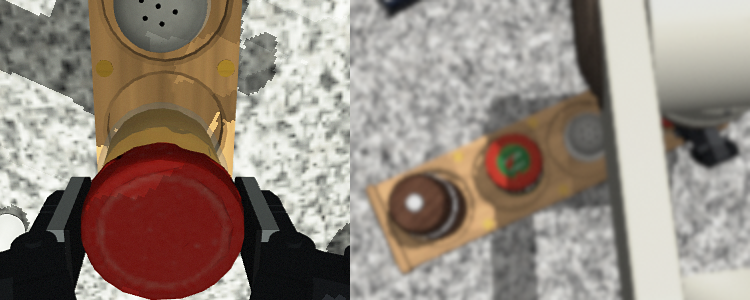

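Honey is within 1 mm of the w3 centre. Lowering it in small steps.

{"op": "jog_arm", "data": {"series": [{"gripper": -0.2,"linear": [0,0.04,0.3],"rotation": [0,0,0]},{"gripper": -0.2,"linear": [0,0,0.4],"rotation": [0,0,0]},{"gripper": -0.2,"linear": [0,0,0.4],"rotation": [0,0,0]},{"gripper": -0.2,"linear": [0,0,0.2],"rotation": [0,0,0]},{"gripper": -0.2,"linear": [0,0,0],"rotation": [0,0,0]}]}}

```text
t: 22.42
tool_pos: [0.5176, 0.1346, 0.0629]
ee_rot: [-3.141, -0.0, 2.013]
force: [-0.7, -0.2, -2.8]
grip_width: 0.0535
finger_force: 43.1
```

{"op": "jog_arm", "data": {"series": [{"gripper": -0.2,"linear": [0,0,0.2],"rotation": [0,0,0]},{"gripper": -0.2,"linear": [0,0,0.1],"rotation": [0,0,0]},{"gripper": -0.2,"linear": [0,0,0],"rotation": [0,0,0]}]}}

```text
t: 22.8
tool_pos: [0.5177, 0.1346, 0.0557]
ee_rot: [-3.141, -0.0, 2.013]
force: [-0.1, 0.2, -2.3]
grip_width: 0.0539
finger_force: 43.1
```

{"op": "jog_arm", "data": {"series": [{"gripper": -0.2,"linear": [0,0,0.04],"rotation": [0,0,0]},{"gripper": 0.5,"linear": [0,0,0],"rotation": [0,0,0]},{"gripper": 1,"linear": [0,0,0],"rotation": [0,0,0]},{"gripper": 1,"linear": [0,0,0],"rotation": [0,0,0]},{"gripper": 1,"linear": [0,0,-0.5],"rotation": [0,0,0]}]}}

```text
t: 23.42
tool_pos: [0.5174, 0.1345, 0.0672]
ee_rot: [-3.14, -0.001, 2.013]
force: [-0.4, -0.2, -0.0]
grip_width: 0.0855
finger_force: 0.0
```

{"op": "jog_arm", "data": {"series": [{"gripper": 1,"linear": [0,0,-0.9],"rotation": [0,0,0]},{"gripper": 1,"linear": [0,0,-0.9],"rotation": [0,0,0]},{"gripper": 1,"linear": [0,0,-0.9],"rotation": [0,0,0]},{"gripper": 1,"linear": [0,-0.8,-0.5],"rotation": [0,0,0]},{"gripper": 1,"linear": [0,-0.9,0],"rotation": [0,0,0]}]}}

```text
t: 24.05
tool_pos: [0.4795, 0.1163, 0.1492]
ee_rot: [3.139, 0.001, 2.013]
force: [-0.3, 0.2, -0.6]
grip_width: 0.0855
finger_force: 0.0
```

{"op": "jog_arm", "data": {"series": [{"gripper": 1,"linear": [0,-0.9,0],"rotation": [0,0,0]},{"gripper": 1,"linear": [0,-0.9,0],"rotation": [0,0,0]},{"gripper": 1,"linear": [0,-0.9,0],"rotation": [0,0,0]},{"gripper": 1,"linear": [0,-0.5,0],"rotation": [0,0,0]},{"gripper": 1,"linear": [0,0,0],"rotation": [0,0,0]}]}}

```text
t: 24.68
tool_pos: [0.4071, 0.082, 0.148]
ee_rot: [3.14, 0.0, 2.013]
force: [0.3, 0.5, 0.4]
grip_width: 0.0852
finger_force: 0.0
```

Run:
```python
from h import *
p,d,P=wristworld();t,dt=shot('top');s,_=shot('scene')
cv2.imwrite('pics/end.png',np.vstack([np.hstack([p[100:400,300:640],t[120:420,200:540]]),np.hstack([s[100:380,200:540],s[0:280,200:540]])])[:,:,::-1])
for n in('spice_jar','salt_shaker','honey_jar','pepper_mill'):
  for m in arm.silhouettes('top',n)[:1]:
    v,u=np.nonzero(m['region']);T=world('top',u,v,dt[v,u]);zt=np.percentile(T[:,2],95);T=T[abs(T[:,2]-zt)<.006];c=(T.min(0)+T.max(0))/2;print(n,round(m['conf'],2),round(zt,4),np.round([(c[:2]-C)@[np.cos(TH),np.sin(TH)],(c[:2]-C)@-D],4))
```

```text
spice_jar 0.92 0.1171 [0.0014 0.0283]
salt_shaker 0.59 0.0984 [-0.0007 -0.0349]
honey_jar 0.89 0.086 [ 0.0006 -0.1055]
pepper_mill 0.94 0.1718 [-0.0018  0.1055]
```

View pics/end.png

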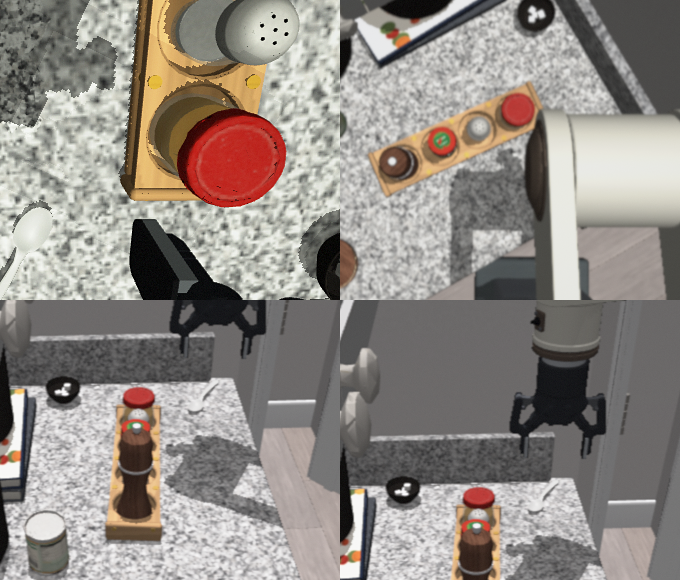

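The row runs mill, spice, salt, honey, all upright and seated, with the bystanders in place and the gripper clear.

```bash
python3 -c "
from bench import arm
print(arm.job_done())"
```

```text
the job is handed in; nothing more can be done
None
```

The job is handed in: the row now steps down from the pepper mill through the spice jar and salt shaker to the honey jar, each upright in its own well, with the mill and bystanders left in place, at about 25 s of the 88 s allowed.

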